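Open the child-proof bottle of grinder-cleaning tablets one-handed

TASK

The coffee grinder is due for its cleaning tablets. Stand the square white tablet bottle all the way down in the square well of the grey bottle holder so that it cannot turn, then open its child-proof cap: press the cap down, keep it pressed while you twist it anticlockwise until it comes free, and lift it straight off. Finish still holding the cap level in the gripper, about 5 cm clear above the open mouth of the bottle (do not put it down or let go), with the bottle still standing in the holder and the other things on the worktop left where they were.

Things in the scene. Friction and masses are not known exactly. Their poses are not given: they have to be found in the camera images.
- cap_center (a point): Centre of the push-and-turn safety cap: white, ribbed, round, 44 mm across, 27 mm high, on top of the tablet bottle; the point is on its axis half-way up, 13.5 mm below its top; z along the axis. Locked to the bottle by lugs, so the bottle (0.3 kg) can be carried by it. At rest it turns only some 5 degrees; pressed, it turns anticlockwise seen from above
- cap_liner (a joint): Sprung liner disc inside the cap (m): 0 at rest with the cap locked, grows to 0.006 as the cap is pressed down, about -0.004 when the cap is off. Pressing needs 6 N to start, 10 N at 4 mm where the catch is clear, 12 N at 6 mm (bottomed). Keep pressed for the first 50 degrees of turn; from 55 to 120 degrees relative to the bottle the cap lifts off; firm stop near 130
- bottle_center (a point): The tablet bottle: white plastic, plain paper label, square body 54 x 54 mm with rounded edges, 90 mm high, then a round shoulder and a neck; 134 mm high with the cap on. The point is on its axis 45 mm above its underside; x and y point at the flat sides, z up. With the cap locked on, the cap's centre is 75.5 mm above this point
- bottle_mouth (a point): Centre of the rim of the bottle's neck (24 mm across), 122 mm above its underside, 77 mm above bottle_center; hidden in the cap until the cap is off
- well_floor (a point): Centre of the floor of the holder's square well; x and y across its sides, z up. Holder: grey plastic square socket 74 x 74 mm, top 50 mm above the worktop, on a steel plate 126 x 126 mm with suction feet; it does not move. Well 58 x 58 mm (2 mm to spare each side of the bottle), 34 mm deep, chamfered edge; floor 16 mm above the worktop. The bottle fits in any quarter turn
- mug_coffee: Bystander: speckled white mug, 90 x 122 x 88 mm, origin at the centre of its underside
- espresso_mug: Bystander: small white cup with red inside, 62 x 92 x 51 mm, origin at the centre of its underside
- teaspoon: Bystander: steel teaspoon lying flat, 130 x 26 x 11 mm, origin at the centre of its underside
- kitchen_timer: Bystander: green and cream round kitchen timer, 69 x 69 x 68 mm, origin at the centre of its underside
- lemon: Bystander: lemon, 72 x 55 x 54 mm, origin at the centre of its underside
- water_glass: Bystander: clear drinking glass, 78 x 78 x 87 mm, origin at the centre of its underside
- cabinet_corner (a point): Obstacle, fixed: lower front corner, nearest the work, of the wall cabinets, which fill all that lies farther from the robot (+x), to the left (+y) and above this point. The arm starts beside them: draw it in before swinging it over to the work
- coffee_grinder: Obstacle, fixed: black coffee grinder at the back, 170 x 142 x 335 mm, origin at the centre of its underside
Not all that is in view belongs to the job. What is shaped like the part that bears bottle_center but orange is not meant.

How it is judged:
By the outcome, as a careful person would: the job done as asked, in the order asked, and still so for the second after the job is handed in, while the arm keeps its last pose, push and grip.
It also fails if it takes over 45 s, if anything falls off the work surface, if the arm or the gripper's body presses on something with over 40 N, if the wrist force passes 120 N, or if a joint passes its speed limit or range.

ROBOT

A 6-joint arm with a two-finger parallel gripper is mounted at the origin on a cart in front of the work surface, level with it; the furniture and walls round the work are solid. World frame = base frame: x ahead of the robot, y to its left, z up, the work surface at z = 0. Lengths are in m, angles in rad, forces in N, time in s.
With the tool pointing down it reaches from about 0.35 to 0.975 m from the base axis. Payload 4.9 kg.
Tool frame: the origin (TCP) lies on the front face of the gripper's body, between the roots of the fingers; the fingertips stand ctrl.finger_overhang ahead of it and the grasp point (between the pads) lies 54 mm ahead of it (ctrl.finger_overhang is the distance from the TCP to the fingertips, in m); z points along the fingers, y is the line along which they close (so a half turn about z gives the same grasp; the last joint's range is limited). The gripper opens to 85 mm and grips with 20 to 120 N. Pads are 22 mm wide; open, the fingers measure 114 mm over their backs; the gripper's body (76 mm by 85 mm) begins 54 mm behind the grasp point. The pads swing forward as they close: fully open they stand 13 mm farther back than shut.
Start: joints at [1.008, 0.053, 1.613, -0, 1.476, -0.119], TCP at [0.268, 0.564, 0.304] pointing down, gripper open.
Joint ranges: [-3.01, 3.01], [-1.01, 2.22], [0.06, 2.58], [-1.02, 4.17], [0.09, 2.62], [-3.14, 3.14]. Speed limits (rad/s): [2.57, 2.57, 3.14, 3.14, 3.14, 3.14].

INTERFACE

Orientations are given as a rotation vector (axis times angle).
In Python, from station import ctrl, vision gives the robot as it stands. The module is installed in compiled form; this text tells all that it offers.
- The arm moves only by the tool drive_tool, never from a script. Its argument "rows" is a list of rows, each a list of 2 entries, a list of its own where there are three numbers: the shift along the tool's x, y, z in m, then the turn about the tool's z in rad. A call has 1 to 10 rows; each row shifts and turns the commanded pose from where the row before left it, along the tool's axes as they then stand; what a row does not reach is not made up. A row lasts 1/10 s, in which the tool goes at most 50 mm and 8.59 degrees, less where a joint would pass 70% of its speed; a pose out of reach is approached as far as the arm can. A call with a gripper value outside its range is refused whole. "jaw" is the closure, from 0 (fully open) to 1 (shut), set as the call begins (left out, the last holds). The fingers move at their own pace and stop on an object; "grip_force" is the grip in N (left out, the last holds). Time passes only in rows, so rows that do not move let the fingers close. It gives the time, the measured TCP pose, the force, the opening and the grip force at its end, in the units of the state.
- ctrl.get_obs(): the state, without advancing time (a new reading comes with each control period).
- vision.get_image(name): name is "side" or "top"; returns a dict with "image" (400x640x3 uint8, blue, green, red), "vertical_fov" (degrees; the focal length in pixels is half the picture's height over the tangent of half this angle, whatever the lens; pixels are square), "cx", "cy" (the principal point, pixels), "dist_coeffs" ([k1, k2, p1, p2, k3] as OpenCV has them; the pictures are not rectified), "R" (3x3) and "t" (3): a world point X has camera coordinates R X + t. Camera axes: x right, y down, z forward; pixel columns grow to the right and rows downward; lengths in m; the calibration is good to about 2 mm. A picture is of the moment at which its call begins. There is no depth.
- ctrl.finish_job(): hands the job in; it is judged then, once.
The state is a dict: "t": time; "q": joint angles; "dq": joint speeds; "effort": joint torques, N m; "tool_pos": TCP position; "tool_rot": TCP orientation; "contact_force": force on the tool from outside, world axes, zero at the start; "wrist_torque": the same for the moment, N m; "opening": finger opening in m; "grip_force": force on a finger pad.
Only numpy, scipy, OpenCV 4.12 (cv2) and the standard library are available. Lean on these libraries where they do the work, as an engineer would, in place of code of your own. Each camera call takes 0.05 s, during which the arm holds its last target. There are 200 camera calls.

## Working session

There is one attempt and no reset: what is moved stays moved. The work goes in short steps, Python scripts to look and compute and a tool call to move; the robot and the scene stay as the last step left them, time stands still between calls to the robot, and variables do not carry over. Pictures are saved under pics/ and viewed, at most 10 in all, crops included, and the job is handed in when it is done.

Besides the shell and the picture viewer there is one more tool, called as name(argument=value, ...), one argument or row to a line, values as JSON. drive_tool: Moves the arm, as the interface text tells. Its arguments: {"type":"object","properties":{"rows":{"type":"array","items":{"type":"array"}},"jaw":{"type":"number"},"grip_force":{"type":"number"}},"required":["rows"]}

```bash
mkdir -p pics; cat > h.py <<'E'
import numpy as np, cv2
from station import ctrl, vision
from scipy.spatial.transform import Rotation as Ro
def cam(n,save=None):
    d=vision.get_image(n)
    h=d["image"].shape[0]; f=h/2/np.tan(np.radians(d["vertical_fov"])/2)
    d["K"]=np.array([[f,0,d["cx"]],[0,f,d["cy"]],[0,0,1.]]); d["R"]=np.array(d["R"]);d["t"]=np.array(d["t"]);d["D"]=np.array(d["dist_coeffs"],float)
    if save: cv2.imwrite(f"pics/{save}.png",d["image"])
    return d
def ray(d,uv):
    p=cv2.undistortPoints(np.array(uv,float).reshape(-1,1,2),d["K"],d["D"]).reshape(-1,2)
    v=np.c_[p,np.ones(len(p))]@d["R"]; c=-d["R"].T@d["t"]
    return c,v/np.linalg.norm(v,axis=1)[:,None]
def plane(d,uv,z):
    c,v=ray(d,uv); return c+v*((z-c[2])/v[:,2])[:,None]
def proj(d,X):
    return cv2.projectPoints(np.array(X,float).reshape(-1,1,3),cv2.Rodrigues(d["R"])[0],d["t"],d["K"],d["D"])[0].reshape(-1,2)
def tri(d1,u1,d2,u2):
    A=np.zeros((3,3));b=np.zeros(3);L=[]
    for d,u in((d1,u1),(d2,u2)):
        c,v=ray(d,u);P=np.eye(3)-np.outer(v[0],v[0]);A+=P;b+=P@c;L.append((c,P))
    X=np.linalg.solve(A,b); return X,[np.linalg.norm(P@(X-c)) for c,P in L]
E
python3 - <<'E'
from h import *
o=ctrl.get_obs();print({k:np.round(v,3) for k,v in o.items()},ctrl.finger_overhang)
for n in("side","top"):
    d=cam(n,n+"0");print(n,-d["R"].T@d["t"],d["R"][2],d["K"][0,0],d["D"])
E
```

```text
{'t': np.float64(0.0), 'q': array([ 1.008,  0.053,  1.614, -0.   ,  1.476, -0.119]), 'dq': array([ 0.   , -0.002,  0.   ,  0.   ,  0.001,  0.001]), 'effort': array([ 1.0000e-03, -3.9366e+01, -3.7019e+01,  0.0000e+00,  7.0000e-03,
       -0.0000e+00]), 'tool_pos': array([0.268, 0.564, 0.303]), 'tool_rot': array([-6.910e-01, -3.064e+00,  3.000e-03]), 'contact_force': array([-0.794,  0.614,  0.125]), 'wrist_torque': array([-0.001, -0.036, -0.002]), 'grip_force': np.float64(0.0), 'opening': np.float64(0.085)} 0.0726
side [ 0.80238852 -0.90654507  1.47112561] [-0.18380351  0.62777575 -0.7563821 ] 499.60944644842357 [0.04377489 0.         0.         0.         0.        ]
top [-0.3178691   0.50384503  1.59391103] [ 0.52461566 -0.24766598 -0.81451824] 461.17856172367823 [-0.00094582  0.          0.          0.          0.        ]
```

View pics/side0.png

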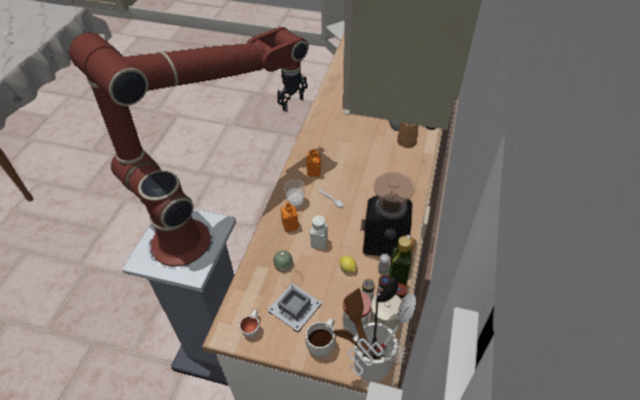

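View pics/top0.png

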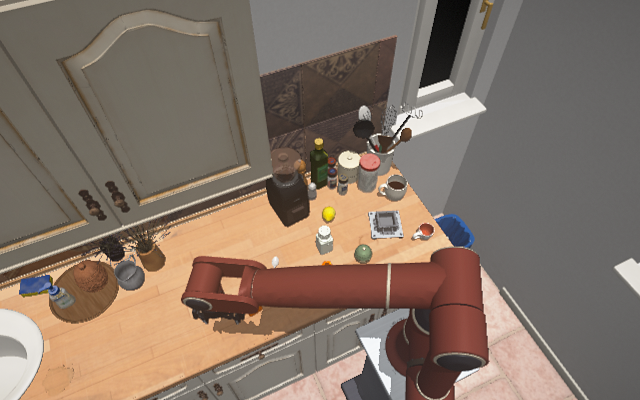

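The side view shows the white bottle at about (318,235) with its cap at (318,222), and the holder at (294,306). The glass is at (294,193), the timer at (283,260), and orange decoys are at (290,217) and (314,165). In the top view the bottle is at (324,240) and the holder at (386,223).

```bash
python3 - <<'E'
import cv2,numpy as np
s=cv2.imread("pics/side0.png");t=cv2.imread("pics/top0.png")
a=cv2.resize(s[205:335,260:360],None,fx=4,fy=4,interpolation=cv2.INTER_CUBIC)
b=cv2.resize(t[205:275,310:410],None,fx=4,fy=4,interpolation=cv2.INTER_CUBIC)
c=np.zeros((520,800,3),np.uint8);c[:,:400]=a;c[:280,400:]=b
cv2.imwrite("pics/crop1.png",c)
E
```

```text
(no output)
```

View pics/crop1.png

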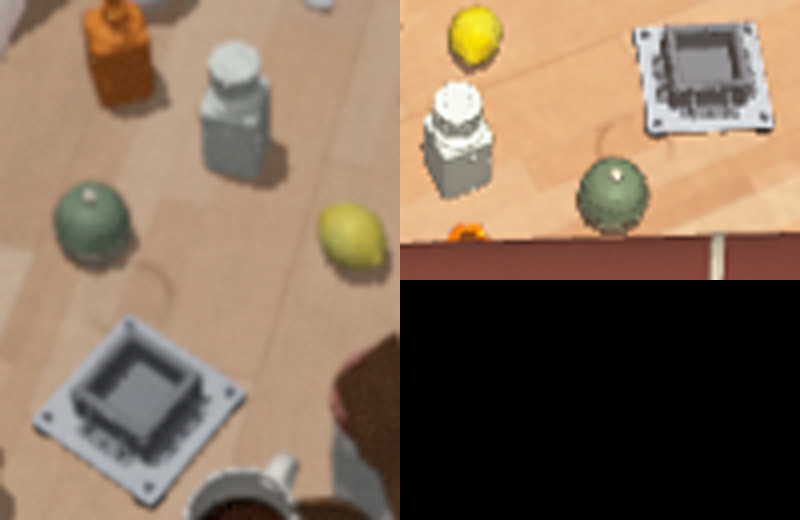

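The crop shows the cap top at side (319,218.7) and top (324.8,229.5). The holder plate corners are clear in both views, and the holder is turned relative to the bottle.

```bash
cat >> h.py <<'E'
def sub(poly): return poly
E
python3 - <<'E'
from h import *
S=cam("side");T=cam("top")
fs=lambda u:np.array([260+u[0]/4,205+u[1]/4])-.4
ft=lambda u:np.array([310+(u[0]-400)/4,205+u[1]/4])-.4
print("captop",tri(S,fs((236,55)),T,ft((459,97))))
ps=[fs(u) for u in((130,316),(244,393),(150,505),(35,424))]
pt=[ft(u) for u in((634,27),(757,25),(774,130),(650,135))]
for k in range(4):
    r=[tri(S,ps[i],T,pt[(i+k)%4]) for i in range(4)]
    if max(max(x[1]) for x in r)<.02:
        X=np.array([x[0] for x in r]);print(k,X.round(4),X.mean(0),[np.round(x[1],4)[0] for x in r])
for d,p in((S,ps),(T,pt)):
    X=plane(d,p,.006);e=np.roll(X,-1,0)-X
    print(X.mean(0),np.linalg.norm(e,axis=1),np.degrees(np.arctan2(e[:,1],e[:,0]))%90)
# socket top outer corners side / top view at z=.05
# bottle orientation: bottom edges side
for d,p in((S,[fs((203,163)),fs((262,180)),fs((271,88)),fs((203,104))]),(T,[ft((435,193)),ft((491,182)),ft((424,125))])):
    print(plane(d,p[:2],0).round(4), proj(d,[[.6,.1,0]]))
# white mask bottle outlines, other objects
for n,u,z in(("timer",(92,225),.034),("lemon",(352,237),.027),("orange",(118,60),.05)):
    print(n,plane(S,[fs(u)],z))
print("glass",plane(S,[(294,193)],.045),"spoon",plane(S,[(320,191),(341,205)],.0),"mug",plane(S,[(320,340)],.045),"esp",plane(S,[(251,326)],.03),"or2",plane(S,[(314,165)],.045))
print("cab",plane(S,[(346,112)],.4))
E
```

```text
captop (array([0.48978897, 0.11799297, 0.14278008]), [np.float64(0.0003726583282671671), np.float64(0.00037265832826710853)])
3 [[ 0.4462 -0.0723  0.0049]
 [ 0.562  -0.1188  0.0097]
 [ 0.514  -0.2345  0.0083]
 [ 0.4007 -0.188   0.0024]] [ 0.48072514 -0.15341012  0.00632836] [np.float64(0.0005), np.float64(0.0023), np.float64(0.0008), np.float64(0.0012)]
[ 0.48082682 -0.15322073  0.006     ] [0.12189977 0.12322657 0.11995033 0.1246344 ] [67.85529875 68.28832577 68.51346777 69.1833649 ]
[ 0.48097425 -0.15360819  0.006     ] [0.12779242 0.12622202 0.12424153 0.12964374] [66.19069311 67.22022528 67.71708082 68.7826748 ]
[[0.4611 0.1002 0.    ]
 [0.5176 0.0956 0.    ]] [[347.75351586 253.4230942 ]]
[[0.4791 0.1478 0.    ]
 [0.467  0.0929 0.    ]] [[316.62673669 224.72537159]]
timer [[ 0.39458449 -0.01026392  0.034     ]]
lemon [[0.61320667 0.03909669 0.027     ]]
orange [[0.36561058 0.15717212 0.05      ]]
glass [[0.3424556  0.29016173 0.045     ]] spoon [[0.42463876 0.36388643 0.        ]
 [0.52255746 0.31401687 0.        ]] mug [[ 0.59789274 -0.26159266  0.045     ]] esp [[ 0.37422157 -0.26507642  0.03      ]] or2 [[0.37538448 0.45474121 0.045     ]]
cab [[0.5171431  0.38252155 0.4       ]]
```

```bash
python3 - <<'E'
from h import *
o=ctrl.get_obs()
S=cam("side");T=cam("top")
vis=[]
for d,(x0,y0,x1,y1) in((S,(305,210,335,255)),(T,(312,222,338,258))):
    c=d["image"][y0:y1,x0:x1]
    hsv=cv2.cvtColor(c,cv2.COLOR_BGR2HSV)
    m=((hsv[...,1]<50)&(hsv[...,2]>90)).astype(np.uint8)
    n,l,s,ce=cv2.connectedComponentsWithStats(m);k=1+np.argmax(s[1:,4]);m=(l==k)
    print(s[k]+[x0,y0,0,0,0],[(y0+i,x0+np.flatnonzero(r)[0],x0+np.flatnonzero(r)[-1]) for i,r in enumerate(m) if r.any()])
    c=c.copy();e=cv2.resize(c,None,fx=12,fy=12,interpolation=cv2.INTER_CUBIC);vis.append(e)
h=max(v.shape[0] for v in vis);c=np.zeros((h,sum(v.shape[1] for v in vis),3),np.uint8);x=0
for v in vis: c[:v.shape[0],x:x+v.shape[1]]=v;x+=v.shape[1]
cv2.imwrite("pics/b.png",c);print(c.shape)
print(Ro.from_rotvec(o["tool_rot"]).as_matrix().round(3))
print("cab",tri(S,(346,112),T,(272,152)))
for cxy in((.49,.118),(.488,.115)):
  for z in(0,.12,.134):print(proj(S,[[*cxy,z]]),proj(T,[[*cxy,z]]))
E
```

```text
[310 215  17  35 497] [(215, np.int64(316), np.int64(321)), (216, np.int64(314), np.int64(323)), (217, np.int64(313), np.int64(323)), (218, np.int64(312), np.int64(324)), (219, np.int64(312), np.int64(324)), (220, np.int64(312), np.int64(324)), (221, np.int64(312), np.int64(324)), (222, np.int64(312), np.int64(324)), (223, np.int64(312), np.int64(324)), (224, np.int64(313), np.int64(326)), (225, np.int64(312), np.int64(326)), (226, np.int64(312), np.int64(326)), (227, np.int64(311), np.int64(326)), (228, np.int64(311), np.int64(326)), (229, np.int64(311), np.int64(326)), (230, np.int64(310), np.int64(326)), (231, np.int64(310), np.int64(326)), (232, np.int64(310), np.int64(326)), (233, np.int64(310), np.int64(326)), (234, np.int64(310), np.int64(326)), (235, np.int64(310), np.int64(326)), (236, np.int64(311), np.int64(326)), (237, np.int64(311), np.int64(326)), (238, np.int64(310), np.int64(326)), (239, np.int64(310), np.int64(326)), (240, np.int64(310), np.int64(326)), (241, np.int64(311), np.int64(326)), (242, np.int64(311), np.int64(326)), (243, np.int64(311), np.int64(326)), (244
[... 1142 characters left out ...]
4(319), np.int64(331)), (251, np.int64(319), np.int64(329)), (252, np.int64(320), np.int64(327)), (253, np.int64(320), np.int64(324))]
(540, 672, 3)
[[-0.903  0.429 -0.001]
 [ 0.429  0.903 -0.001]
 [ 0.    -0.001 -1.   ]]
cab (array([0.56432284, 0.24172451, 0.5349379 ]), [np.float64(0.01956918925378261), np.float64(0.019569189253782777)])
[[319.35950792 243.1177417 ]] [[324.07300696 247.81526754]]
[[318.69691649 222.55921845]] [[324.21009879 231.96757397]]
[[318.61502743 220.01956999]] [[324.22711457 230.00054426]]
[[318.60734852 243.65472741]] [[324.97767695 247.93723645]]
[[317.90469442 223.10602246]] [[325.16622026 232.09365574]]
[[317.81784381 220.56747685]] [[325.18962232 230.12711531]]
```

View pics/b.png

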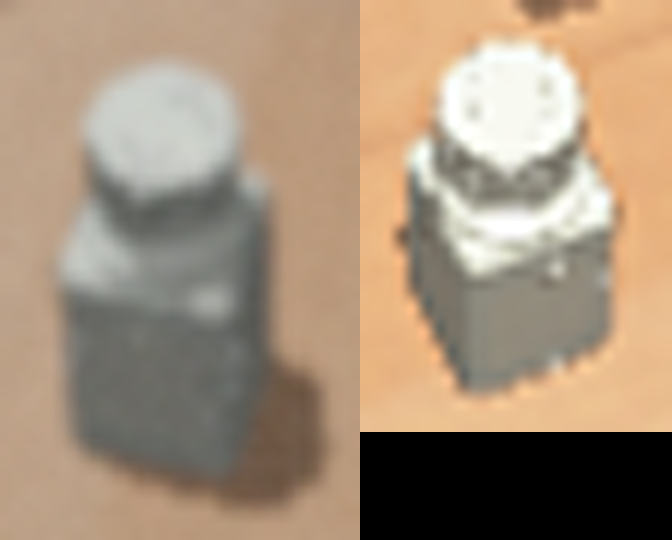

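Bottle close-up: the body's base front corner is at side (324,249) and top (321,254), and the body is yawed slightly clockwise.

```bash
python3 - <<'E'
from h import *
S=cam("side");T=cam("top")
a=lambda u:np.array([305+u[0]/12,210+u[1]/12])-.46
b=lambda u:np.array([312+(u[0]-360)/12,222+u[1]/12])-.46
for n,d,f,p,z in(("S0",S,a,[(78,440),(230,478)],0),("S9",S,a,[(63,285),(240,318)],.085),("T0",T,b,[(475,390),(608,345)],0),("T9",T,b,[(408,165),(470,280),(612,225)],.085)):
    X=plane(d,[f(u) for u in p],z);e=np.diff(X,axis=0);print(n,X.round(4)[:,:2].tolist(),np.degrees(np.arctan2(e[:,1],e[:,0])),np.linalg.norm(e,axis=1))
E
```

```text
S0 [[0.4646, 0.0972], [0.5125, 0.0953]] [-2.25882187] [0.04793743]
S9 [[0.4646, 0.091], [0.5174, 0.0924]] [1.5586784] [0.05272394]
T0 [[0.4697, 0.1402], [0.4665, 0.0937]] [-94.01188982] [0.04658771]
T9 [[0.5097, 0.145], [0.4636, 0.1447], [0.4628, 0.0959]] [-179.65979325  -91.00867729] [0.04611378 0.04880115]
```

drive_tool(
  rows=[
    [[0.02,-0.02,0],0],
    [[0.02,-0.03,0],0],
    [[0.02,-0.04,0],0],
    [[0,-0.05,0],0],
    [[0,-0.05,0],0],
    [[0,-0.04,0],0],
  ],
)

```text
t: 1.0
tool_pos: [0.1142, 0.3807, 0.3036]
tool_rot: [-0.69, -3.065, 0.001]
contact_force: [-0.3, 0.3, 1.0]
opening: 0.0853
grip_force: 0.0
```

drive_tool(
  rows=[
    [[0,0,0],-0.11],
    [[0,0,0],-0.11],
    [[0,0,0],-0.11],
    [[0,0,0],-0.113],
  ],
)

```text
t: 1.4
tool_pos: [0.1153, 0.3823, 0.3042]
tool_rot: [-0.006, 3.141, 0.001]
contact_force: [0.5, -0.1, 0.5]
opening: 0.0855
grip_force: 0.0
```

drive_tool(
  rows=[
    [[-0.025,-0.0175,0],0],
    [[-0.04,-0.028,0],0],
    [[-0.04,-0.028,0],0],
    [[-0.04,-0.028,0],0],
    [[-0.04,-0.028,0],0],
    [[-0.04,-0.028,0.01],0],
    [[-0.04,-0.028,0.01],0],
    [[-0.04,-0.028,0.01],0],
    [[-0.04,-0.028,0.01],0],
    [[-0.03,-0.0215,0.01],0],
  ],
)

```text
t: 2.4
tool_pos: [0.4922, 0.1171, 0.2537]
tool_rot: [0.004, 3.141, -0.0]
contact_force: [0.4, 1.1, 0.7]
opening: 0.0856
grip_force: 0.0
```

drive_tool(
  rows=[
    [[0.003,0.001,0.025],0],
    [[0,0,0.035],0],
    [[0,0,0.03],0],
    [[0,0,0.018],0],
    [[0,0,0.005],0],
    [[0,0,0],0],
  ],
)

```text
t: 3.0
tool_pos: [0.4869, 0.1202, 0.1404]
tool_rot: [-0.001, -3.14, 0.0]
contact_force: [-0.2, -0.1, 1.5]
opening: 0.0853
grip_force: 0.0
```

drive_tool(
  rows=[
    [[0,0,0],0],
    [[0,0,0],0],
    [[0,0,0],0],
    [[0,0,0],0],
    [[0,0,0],0],
    [[0,0,0],0],
  ],
  jaw=1,
  grip_force=25,
)

```text
t: 3.6
tool_pos: [0.4883, 0.1205, 0.1427]
tool_rot: [0.001, 3.139, 0.001]
contact_force: [-1.0, 2.1, 6.1]
opening: 0.0533
grip_force: 27.6
```

```bash
python3 - <<'E'
from h import *
o=ctrl.get_obs();print(o["tool_pos"],o["opening"],o["grip_force"],o["q"],ctrl.finger_overhang)
S=cam("side","s2");T=cam("top","t2")
a=S["image"][190:290,260:360];b=T["image"][180:280,280:380]
cv2.imwrite("pics/c2.png",cv2.resize(np.hstack([a,b]),None,fx=4,fy=4,interpolation=cv2.INTER_CUBIC))
E
```

```text
[0.48826734 0.12050929 0.14271097] 0.053339246534527665 27.627576291561127 [ 9.37411076e-02 -8.25266994e-02  2.03001331e+00  3.97990526e-04
  1.19112030e+00 -1.47651156e+00] 0.0726
```

View pics/c2.png

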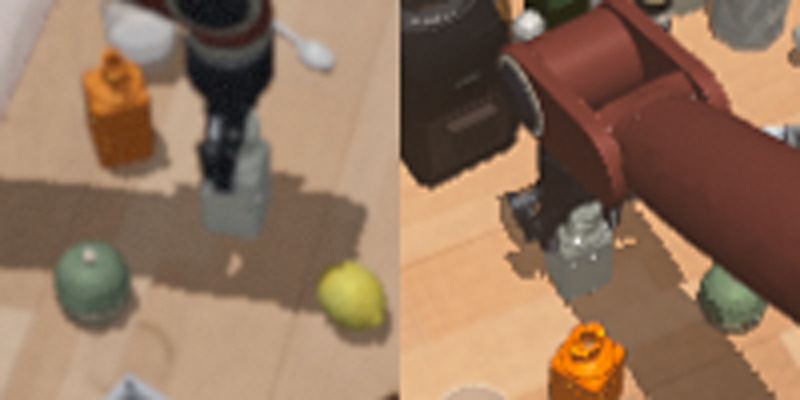

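The pads hold the body's sides (opening 53 mm). Now a second squeeze at 90° to centre the bottle on the other axis too.

drive_tool(
  rows=[
    [[0,0,0],0],
    [[0,0,0],0],
    [[0,0,0],0],
    [[0,0,-0.01],0.11],
    [[0,0,0],0.146],
    [[0,0,0],0.146],
    [[0,0,0],0.146],
    [[0,0,0],0.146],
    [[0,0,0],0.146],
    [[0,0,0],0.146],
  ],
  jaw=0,
)

```text
t: 4.7
tool_pos: [0.4869, 0.1201, 0.1505]
tool_rot: [-1.496, -2.762, 0.001]
contact_force: [-0.4, -0.3, 0.6]
opening: 0.0851
grip_force: 0.0
```

drive_tool(
  rows=[
    [[0,0,0],0.146],
    [[0,0,0],0.146],
    [[0,0,0],0.146],
    [[0,0,0],0.147],
    [[0,0,0.008],0],
    [[0,0,0],0],
    [[0,0,0],0],
  ],
)

```text
t: 5.4
tool_pos: [0.4867, 0.1201, 0.1421]
tool_rot: [-2.22, -2.222, 0.002]
contact_force: [0.1, -0.7, -0.2]
opening: 0.0855
grip_force: 0.0
```

drive_tool(
  rows=[
    [[0,0,0],0],
    [[0,0,0],0],
    [[0,0,0],0],
    [[0,0,0],0],
    [[0,0,0],0],
    [[0,0,0],0],
    [[0,0,0],0],
  ],
  jaw=1,
  grip_force=50,
)

```text
t: 6.1
tool_pos: [0.4877, 0.1202, 0.1436]
tool_rot: [2.222, 2.22, 0.002]
contact_force: [0.9, 0.3, 4.7]
opening: 0.0531
grip_force: 52.9
```

drive_tool(
  rows=[
    [[0,0,-0.015],0],
    [[0,0,-0.03],0],
    [[0,0,-0.03],0],
    [[0,0,-0.025],0],
    [[-0.02,0,0],0],
    [[-0.04,0,0],0],
    [[-0.04,0,0],0],
    [[-0.04,0,0],0],
    [[-0.04,0,0],0],
    [[-0.04,0,0],0],
  ],
)

```text
t: 7.1
tool_pos: [0.4856, -0.1009, 0.2418]
tool_rot: [-2.22, -2.218, 0.002]
contact_force: [1.1, -0.3, -4.8]
opening: 0.0526
grip_force: 54.1
```

drive_tool(
  rows=[
    [[-0.034,-0.003,0],0],
    [[-0.02,-0.003,0],0],
    [[0,0,0],0.128],
    [[0,0,0],0.128],
    [[0,0,0],0.128],
    [[0,0,0],0],
    [[0,0,0],0],
  ],
)

```text
t: 7.8
tool_pos: [0.4802, -0.1534, 0.2421]
tool_rot: [-2.601, -1.758, 0.002]
contact_force: [-0.0, 0.0, -4.0]
opening: 0.0528
grip_force: 54.1
```

```bash
python3 - <<'E'
from h import *
o=ctrl.get_obs();print(o["tool_pos"],o["opening"],o["q"]);print(Ro.from_rotvec(o["tool_rot"]).as_matrix().round(3))
S=cam("side","s3");T=cam("top","t3")
a=S["image"][250:350,245:345];b=T["image"][170:270,340:440]
cv2.imwrite("pics/c3.png",cv2.resize(np.hstack([a,b]),None,fx=4,fy=4,interpolation=cv2.INTER_CUBIC))
E
```

```text
[ 0.48024731 -0.15340976  0.24209113] 0.0528069643707396 [-4.56918475e-01 -1.94400618e-01  1.95212503e+00  2.65452692e-05
  1.38606865e+00 -7.46289713e-02]
[[ 0.373  0.928 -0.002]
 [ 0.928 -0.373  0.001]
 [ 0.    -0.002 -1.   ]]
```

View pics/c3.png

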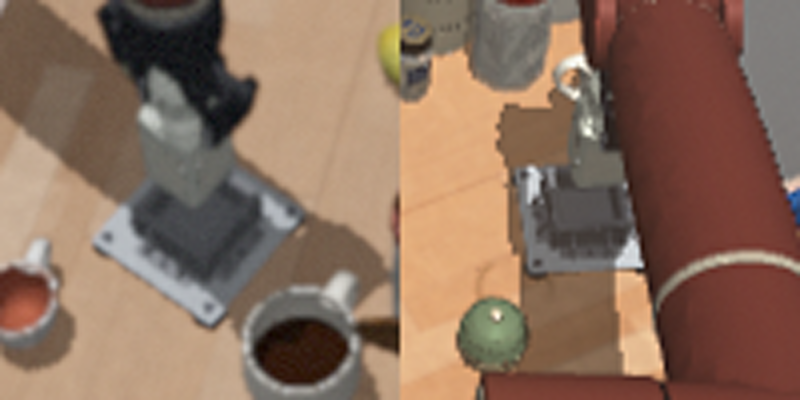

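The bottle hovers over the well and looks aligned in yaw. Its lower front corner is at side crop (190,207) and the plate corners are at (303,212), (210,325) and (95,238).

```bash
python3 - <<'E'
from h import *
S=cam("side");T=cam("top");o=ctrl.get_obs()
fs=lambda u:np.array([245+u[0]/4,250+u[1]/4])-.4
ft=lambda u:np.array([340+(u[0]-400)/4,170+u[1]/4])-.4
inv=lambda p:(round((p[0]+.4-245)*4,1),round((p[1]+.4-250)*4,1))
invt=lambda p:(round((p[0]+.4-340)*4+400,1),round((p[1]+.4-170)*4,1))
c=np.array([*o["tool_pos"][:2],.0985]);th=np.radians(-22)
u=np.array([np.cos(th),np.sin(th),0]);v=np.array([-u[1],u[0],0])
for a,b in((-1,-1),(1,-1),(-1,1),(1,1)):
    # effective corner with rounding ~ 4mm radius
    P=c+(a*u+b*v)*.0255;print(a,b,inv(proj(S,P)[0]),invt(proj(T,P)[0]))
h=np.array([.479,-.1525,.006])
for hh in (np.array([.481,-.1535,.006]),h):
  for a,b in((-1,-1),(1,-1),(-1,1),(1,1)):
    P=hh+(a*u+b*v)*.062;print("pl",a,b,inv(proj(S,P)[0]),invt(proj(T,P)[0]))
E
```

```text
-1 -1 (np.float64(147.1), np.float64(175.5)) (np.float64(624.2), np.float64(188.4))
1 -1 (np.float64(197.5), np.float64(210.2)) (np.float64(616.7), np.float64(145.1))
-1 1 (np.float64(188.6), np.float64(130.3)) (np.float64(571.8), np.float64(190.7))
1 1 (np.float64(238.7), np.float64(163.9)) (np.float64(565.2), np.float64(147.3))
pl -1 -1 (np.float64(92.9), np.float64(242.0)) (np.float64(653.4), np.float64(268.1))
pl 1 -1 (np.float64(210.8), np.float64(326.8)) (np.float64(635.1), np.float64(165.0))
pl -1 1 (np.float64(189.8), np.float64(136.3)) (np.float64(529.8), np.float64(273.6))
pl 1 1 (np.float64(306.0), np.float64(214.4)) (np.float64(516.1), np.float64(170.1))
pl -1 -1 (np.float64(91.0), np.float64(240.4)) (np.float64(653.6), np.float64(270.0))
pl 1 -1 (np.float64(208.8), np.float64(325.0)) (np.float64(635.3), np.float64(166.8))
pl -1 1 (np.float64(187.9), np.float64(134.8)) (np.float64(529.9), np.float64(275.5))
pl 1 1 (np.float64(304.0), np.float64(212.8)) (np.float64(516.2), np.float64(171.9))
```

drive_tool(
  rows=[
    [[0,0,0.015],0],
    [[0,0,0.02],0],
    [[0,0,0.007],0],
    [[0,0,0],0],
  ],
)

```text
t: 8.4
tool_pos: [0.4797, -0.1532, 0.1984]
tool_rot: [-2.602, -1.754, 0.004]
contact_force: [-0.1, 0.8, -2.8]
opening: 0.0531
grip_force: 54.0
```

```bash
python3 - <<'E'
from h import *
o=ctrl.get_obs();print(o["tool_pos"])
S=cam("side","s4");T=cam("top","t4")
a=S["image"][270:334,265:329];b=T["image"][195:259,365:429]
cv2.imwrite("pics/c4.png",cv2.resize(np.hstack([a,b]),None,fx=6.25,fy=6.25,interpolation=cv2.INTER_CUBIC))
E
```

```text
[ 0.47974016 -0.15321267  0.19843007]
```

View pics/c4.png

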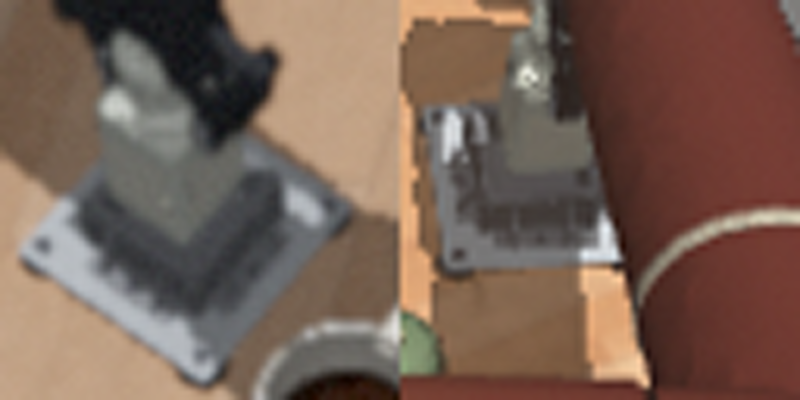

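Side: the bottle's base spans columns 105–243 with its front corner at (182,243), while the socket top spans 78–283. The bottle seems about 1 px left of centre, so I'll measure it with intensity profiles.

```bash
python3 - <<'E'
from h import *
S=cv2.imread("pics/s4.png");T=cv2.imread("pics/t4.png");O=cv2.imread("pics/s3.png")
g=cv2.cvtColor(S,cv2.COLOR_BGR2GRAY)
print("cols 272..318")
for r in range(294,316): print(r,*g[r,272:319])
g=cv2.cvtColor(T,cv2.COLOR_BGR2GRAY)
print("top cols 374..398")
for r in range(206,236): print(r,*g[r,370:400])
E
```

```text
cols 272..318
294 97 99 99 102 100 102 104 104 100 104 106 109 107 107 106 105 109 114 121 128 128 126 115 102 94 87 77 76 87 99 104 104 122 121 116 108 100 100 100 117 144 160 166 166 168 168 167
295 96 101 100 101 101 100 101 101 102 101 106 106 108 107 106 107 107 105 110 117 119 114 105 100 100 98 95 96 101 101 103 109 125 129 124 113 109 107 101 99 117 142 152 163 168 168 168
296 97 100 101 100 101 101 102 107 105 103 105 106 107 109 109 108 107 105 106 110 110 105 104 102 103 102 103 101 103 103 103 103 111 117 117 113 107 107 107 102 102 110 119 147 163 168 168
297 100 100 101 101 102 103 105 107 106 101 106 106 106 106 108 106 110 106 107 104 106 105 102 101 103 102 104 105 102 104 101 98 89 85 83 87 86 98 107 107 104 105 100 116 145 158 164
298 101 100 101 103 102 102 106 106 100 96 101 106 110 108 109 106 107 108 107 105 106 107 101 102 103 101 105 103 102 100 97 86 68 62 64 71 72 82 107 111 110 104 103 103 117 139 149
299 112 102 102 103 103 105 106 103 91 83 93 106 108 105 109 110 106 109 106 105 108 106 98 97 102 104 102 101 105 99 91 72 61 61 66 69 67 76 111 134 121 114
[... 5164 characters left out ...]
 62 60 61 60 60 61 60 62 72 58 58 56 87 151 75 39
230 107 113 120 116 96 101 96 72 59 60 60 61 63 78 61 62 63 64 64 64 62 62 75 63 62 56 102 187 145 33
231 103 104 120 119 120 121 116 88 64 69 68 68 67 86 72 71 73 74 75 75 73 68 84 80 80 80 130 222 203 64
232 100 94 121 119 120 120 120 105 91 99 83 82 71 77 84 84 82 73 83 83 82 71 75 86 104 119 141 218 204 110
233 100 91 124 120 121 120 119 120 121 116 85 83 74 75 86 85 80 67 79 85 81 71 77 82 97 114 137 216 202 122
234 101 92 125 113 107 114 120 119 119 118 102 97 92 86 102 99 96 94 96 99 95 89 98 99 134 149 162 213 209 168
235 98 87 123 87 59 93 121 119 118 119 119 120 119 112 120 120 121 119 119 120 120 121 120 145 223 217 217 216 219 207
```

```bash
python3 - <<'E'
from h import *
S=cam("side");T=cam("top");o=ctrl.get_obs();c=o["tool_pos"][:2]
R=Ro.from_rotvec(o["tool_rot"]).as_matrix();zb=o["tool_pos"][2]-.1435+.002
v=-R[:2,0]*-1;u=R[:2,1]   # x_tool, y_tool axes in world
print("xt",v.round(3),"yt",u.round(3),zb)
def rep(n,d,p,z):
    X=plane(d,p,z)[:,:2]-c;e=X[-1]-X[0]
    print(n,"xt",(X@v*1e3).round(1),"yt",(X@u*1e3).round(1),"ang",round(np.degrees(np.arctan2(e@u,e@v)),1))
rep("S bottle L",S,[(284.3,302),(286.5,304),(290,306),(292.5,308)],zb)
rep("S socket L",S,[(281.5,306),(285,308),(288,310),(290.7,312),(293.7,314)],.05)
rep("S bottle R",S,[(301.7,300),(300.1,302),(298.4,304),(296.7,306)],zb)
rep("S socket R",S,[(303.5,305.3),(301.6,308),(299.6,310),(298.2,312),(296.7,314)],.05)
rep("T bottle -u",T,[(383,222.1),(390,221.9),(393,221.3)],zb)
rep("T socket -u",T,[(380,227.2),(384,227.1),(388,226.6),(390,226.0)],.05)
rep("T bottle +v",T,[(381.2,215),(381.6,220)],zb)
rep("T socket +v",T,[(377.5,219),(377.6,223),(377.8,225)],.05)
E
```

```text
xt [0.375 0.927] yt [ 0.927 -0.375] 0.06042999551704231
S bottle L xt [-28.  -29.3 -28.1 -28.8] yt [-15.7  -5.5   7.9  18.7] ang 91.2
S socket L xt [-40.2 -39.  -38.7 -38.9 -38.6] yt [-18.   -4.5   7.6  18.9  30.9] ang 88.1
S bottle R xt [ 10.7   2.1  -6.7 -15.4] yt [24.1 24.5 24.7 24.9] ang 178.4
S socket R xt [  3.7  -7.4 -16.7 -24.7 -33. ] yt [36.5 37.7 37.  37.9 38.5] ang 176.9
T bottle -u xt [ 19.5  -8.2 -20.4] yt [-24.5 -25.  -22.8] ang 177.5
T socket -u xt [32.3 16.5  0.5 -7.7] yt [-41.  -41.4 -39.8 -37.5] ang 174.9
T bottle +v xt [22.4 23.8] yt [  9.1 -14.5] ang -86.7
T socket +v xt [37.6 39.4 39.8] yt [ -2.3 -21.1 -30.4] ang -85.5
```

drive_tool(
  rows=[
    [[0.001,-0.001,0],-0.02],
    [[0,0,0.006],0],
    [[0,0,0.004],0],
    [[0,0,0],0],
  ],
)

```text
t: 9.0
tool_pos: [0.4799, -0.1522, 0.1899]
tool_rot: [-2.586, -1.78, 0.001]
contact_force: [0.0, 0.7, -5.2]
opening: 0.0531
grip_force: 54.1
```

drive_tool(
  rows=[
    [[0,0,0.004],0],
    [[0,0,0.004],0],
    [[0,0,0],0],
  ],
)

```text
t: 9.3
tool_pos: [0.4801, -0.1522, 0.182]
tool_rot: [-2.587, -1.781, 0.001]
contact_force: [0.5, 1.7, -4.4]
opening: 0.0529
grip_force: 54.1
```

Already about 11 mm into the well with no resistance, so I'll continue down.

drive_tool(
  rows=[
    [[0,0,0.008],0],
    [[0,0,0.007],0],
    [[0,0,0.004],0],
    [[0,0,0.002],0],
    [[0,0,0],0],
  ],
)

```text
t: 9.8
tool_pos: [0.4801, -0.1523, 0.1612]
tool_rot: [-2.587, -1.781, 0.001]
contact_force: [1.0, 1.2, -5.9]
opening: 0.0528
grip_force: 54.0
```

drive_tool(
  rows=[
    [[0,0,0.002],0],
    [[0,0,0],0],
  ],
)

```text
t: 10.0
tool_pos: [0.4804, -0.1525, 0.1599]
tool_rot: [2.588, 1.781, 0.001]
contact_force: [1.2, 2.7, -3.9]
opening: 0.0524
grip_force: 54.0
```

drive_tool(
  rows=[
    [[0,0,0.002],0],
    [[0,0,0.001],0],
    [[0,0,0],0],
  ],
)

```text
t: 10.3
tool_pos: [0.4809, -0.1525, 0.1595]
tool_rot: [-2.587, -1.781, 0.0]
contact_force: [-2.9, 5.1, 10.3]
opening: 0.0529
grip_force: 55.7
```

drive_tool(
  rows=[
    [[0,0,0],0],
    [[0,0,0],0],
    [[0,0,0],0],
    [[0,0,0],0],
    [[0,0,-0.02],0],
    [[0,0,-0.015],0.12],
    [[0,0,-0.012],0.14],
    [[0,0,0],0.14],
    [[0,0,0],0.14],
    [[0,0,0],0],
  ],
  jaw=0,
)

```text
t: 11.3
tool_pos: [0.4804, -0.1526, 0.2039]
tool_rot: [2.969, 1.027, -0.0]
contact_force: [-0.1, -0.1, -0.2]
opening: 0.0855
grip_force: 0.0
```

```bash
python3 - <<'E'
from h import *
o=ctrl.get_obs();print(o["tool_pos"],o["opening"],o["q"])
S=cam("side","s5");T=cam("top","t5")
a=S["image"][260:340,250:330];b=T["image"][170:250,345:425]
cv2.imwrite("pics/c5.png",cv2.resize(np.hstack([a,b]),None,fx=5,fy=5,interpolation=cv2.INTER_CUBIC))
E
```

```text
[ 0.48035215 -0.15264333  0.20391823] 0.0854581990464917 [-4.55306865e-01 -1.57115367e-01  1.98623518e+00 -3.19446662e-04
  1.31226586e+00  4.49497946e-01]
```

View pics/c5.png

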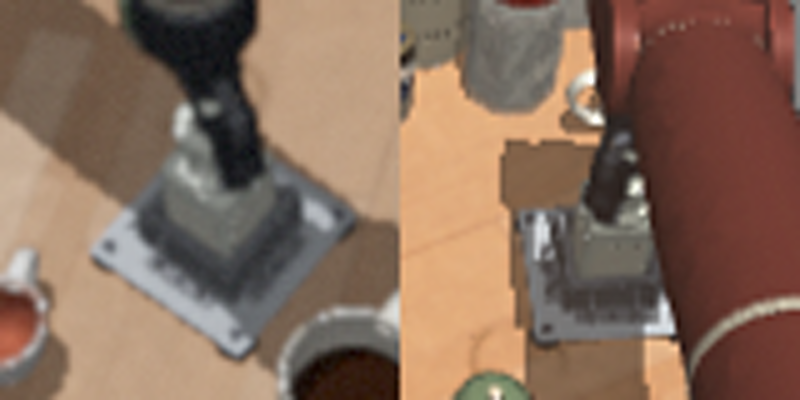

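The bottle is seated: the force rose at the expected height and the side view shows it down in the socket. Next, grip the cap.

drive_tool(
  rows=[
    [[0,0,0.01],0],
    [[0,0,0.006],0],
    [[0,0,0],0],
  ],
)

```text
t: 11.7
tool_pos: [0.4794, -0.1521, 0.1859]
tool_rot: [-2.966, -1.027, 0.004]
contact_force: [0.8, -0.5, 0.2]
opening: 0.0851
grip_force: 0.0
```

drive_tool(
  rows=[
    [[0,0,0],0],
    [[0,0,0],0],
    [[0,0,0],0],
    [[0,0,0],0],
    [[0,0,0],0],
    [[0,0,0],0],
    [[0,0,0],0],
  ],
  jaw=1,
  grip_force=70,
)

```text
t: 12.4
tool_pos: [0.4807, -0.1528, 0.1885]
tool_rot: [2.968, 1.026, 0.001]
contact_force: [0.2, -1.4, 2.2]
opening: 0.0425
grip_force: 71.3
```

drive_tool(
  rows=[
    [[0,0,0.003],0],
    [[0,0,0.002],0],
    [[0,0,0],0],
  ],
)

```text
t: 12.7
tool_pos: [0.4811, -0.1531, 0.1847]
tool_rot: [2.967, 1.026, 0.002]
contact_force: [-1.8, -0.7, 10.2]
opening: 0.0426
grip_force: 72.1
```

drive_tool(
  rows=[
    [[0,0,0.002],0],
    [[0,0,0.002],0],
    [[0,0,0],0],
  ],
)

```text
t: 13.0
tool_pos: [0.4816, -0.1532, 0.1823]
tool_rot: [2.967, 1.026, 0.003]
contact_force: [-4.3, 0.8, 15.9]
opening: 0.0428
grip_force: 72.9
```

drive_tool(
  rows=[
    [[0,0,0.001],0],
    [[0,0,0.001],0],
    [[0,0,0],0],
  ],
)

```text
t: 13.3
tool_pos: [0.4822, -0.1535, 0.1823]
tool_rot: [2.966, 1.026, 0.005]
contact_force: [-6.6, 1.5, 23.0]
opening: 0.0428
grip_force: 73.8
```

Bottomed (6 mm travel, 23 N). Twist anticlockwise while pressed.

drive_tool(
  rows=[
    [[0,0,0],-0.08],
    [[0,0,0],-0.1],
    [[0,0,0],-0.1],
    [[0,0,0],-0.1],
    [[0,0,0],-0.1],
  ],
)

```text
t: 13.8
tool_pos: [0.4825, -0.1532, 0.1821]
tool_rot: [2.633, 1.706, 0.005]
contact_force: [-5.2, 3.0, 21.4]
opening: 0.0428
grip_force: 73.5
```

```bash
python3 - <<'E'
from h import *
o=ctrl.get_obs();print(o["wrist_torque"],o["contact_force"],o["q"])
E
```

```text
[ 0.42747424  0.79989699 -0.10230056] [-5.18609692  2.99092774 21.39438604] [-4.54848374e-01 -1.28486391e-01  1.99962568e+00  8.36460027e-04
  1.26510525e+00 -3.39292799e-02]
```

drive_tool(
  rows=[
    [[0,0,0],-0.1],
    [[0,0,0],-0.12],
    [[0,0,0],-0.12],
    [[0,0,0],-0.12],
    [[0,0,0],-0.12],
    [[0,0,0],-0.12],
    [[0,0,0],-0.12],
    [[0,0,0],-0.12],
    [[0,0,0],-0.1],
    [[0,0,0],0],
  ],
)

```text
t: 14.8
tool_pos: [0.4836, -0.1537, 0.1822]
tool_rot: [1.438, 2.782, 0.002]
contact_force: [0.2, -0.7, 17.6]
opening: 0.0427
grip_force: 73.0
```

```bash
python3 - <<'E'
from h import *
o=ctrl.get_obs();print(o["wrist_torque"],o["contact_force"],o["q"])
E
```

```text
[ 0.07775383 -0.01830513  0.02093824] [ 0.17777505 -0.73489998 17.58484345] [-4.54871003e-01 -1.27891503e-01  1.99895044e+00  9.71875333e-04
  1.26097215e+00 -1.07188635e+00]
```

drive_tool(
  rows=[
    [[0,0,-0.005],0],
    [[0,0,-0.005],0],
    [[0,0,-0.005],0],
    [[0,0,0],0],
    [[0,0,0],0],
  ],
)

```text
t: 15.3
tool_pos: [0.4805, -0.1524, 0.1918]
tool_rot: [1.445, 2.789, 0.001]
contact_force: [1.7, 0.3, 3.5]
opening: 0.0422
grip_force: 71.8
```

```bash
python3 - <<'E'
from h import *
for i in range(4):
    cam("side","s6"); o=ctrl.get_obs();print(o["wrist_torque"],o["contact_force"],o["tool_pos"])
E
```

```text
[-0.06321508 -0.3245617  -0.00931206] [ 1.34488734 -0.66947702  3.09866846] [ 0.48050364 -0.15247496  0.19181144]
[-0.06333819 -0.36508459  0.01884032] [2.22160398 0.22496282 3.8106161 ] [ 0.4804972  -0.15249     0.19182841]
[-0.0793711  -0.36254667  0.00793023] [2.08588668 0.16525511 3.30918934] [ 0.48047918 -0.15247875  0.19181182]
[-0.03353162 -0.3319966   0.04068195] [2.15306199 0.23530892 3.86832546] [ 0.48047183 -0.15247968  0.1918179 ]
```

drive_tool(
  rows=[
    [[0,0,-0.004],0],
    [[0,0,-0.004],0],
    [[0,0,-0.006],0],
    [[0,0,-0.01],0],
    [[0,0,-0.012],0],
    [[0,0,-0.012],0],
    [[0,0,-0.008],0],
    [[0,0,-0.004],0],
    [[0,0,0],0],
    [[0,0,0],0],
  ],
)

```text
t: 16.5
tool_pos: [0.4802, -0.1524, 0.2516]
tool_rot: [-1.445, -2.789, 0.0]
contact_force: [0.5, -0.1, -1.2]
opening: 0.0429
grip_force: 71.5
```

```bash
python3 - <<'E'
from h import *
S=cam("side","s7");T=cam("top","t7")
o=ctrl.get_obs();print(o["tool_pos"],o["contact_force"],o["opening"],o["grip_force"],o["tool_rot"])
a=S["image"][240:340,240:340];b=T["image"][150:250,340:440]
cv2.imwrite("pics/c7.png",cv2.resize(np.hstack([a,b]),None,fx=4,fy=4,interpolation=cv2.INTER_CUBIC))
E
```

```text
[ 0.48005017 -0.15234613  0.25115622] [-0.37447336 -0.34044578 -0.85362007] 0.04290586222653238 71.4826064184308 [-1.44421674e+00 -2.78840391e+00  6.30241661e-05]
```

View pics/c7.png

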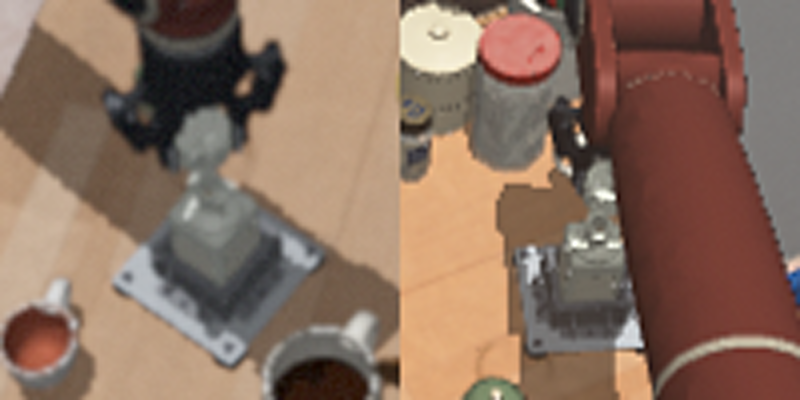

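The cap is held level at side crop (203,140). The bare neck shows below it and the bottle is still standing in the holder, with about 4.8 cm of clearance.

```bash
python3 -c "
from station import ctrl
print(ctrl.finish_job())"
```

```text
the job is handed in; nothing more can be done
None
```

The bottle is seated in the holder, its cap is unscrewed and held level about 4.8 cm above the open mouth, and the job was handed in after about 17 s on the robot's clock; no verdict was returned.

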